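# Rack the leak-tested valve body

### The job

Take the brass valve body out of the leak-test cradle and set it down, base down, on the plywood board; let go, then take it again by its two ends, because the rack's lane walls leave no room for fingers at its sides. Lay it base down near the upper end of the sloped lane that already holds a flat-topped valve body like it (not the one with the elbow) and let it go there, so that it slides down by itself and comes to rest against the one at the bottom. Do not drop it, and leave the racked fittings and the other things on the bench where they are.

Things in the scene. Friction and masses are not known exactly. Their poses are not given: they have to be found in the camera images.
- valve_c (a point): centre (half-way up, 18 mm above its underside) of the bare brass valve body to be racked: a 40 (x) x 42 (y) x 36 (z) mm block with a round 30 mm diameter, 12 mm long port centred on each x end, so 64 mm long over the ports; both ends alike; flat top, 0.3 kg. It starts upright in the cradle, its x (port) axis along the cradle's x; its underside is 30 mm above the bench there.
- cradle: fixed leak-test cradle, origin on the bench at its centre, x lengthwise. Base 180 x 80 x 10 mm. The valve sits at its centre on a pad 28 mm wide, top 30 mm up, between two cheeks (14 thick, 56 wide, tops 70 mm up) 71 mm apart in x: no room for fingers at the ends, y sides free. Gauge 86 mm high at x = -70 mm, hand screw 64 mm high at x = +50 to +82 mm.
- board: fixed plywood board lying on the bench, 180 (x) x 190 (y) x 6 mm, origin under its centre, empty; the place to set the valve down.
- rack: fixed metal rack with two sloped lanes, origin on the bench under its centre, footprint 240 x 119 mm. Floors rise 25 degrees (0.436 rad) towards its +x, from a stop plate at x = -118 mm, 45 mm up; 258 mm long on the slope, upper end open. Lanes 52 mm wide, centred at y = +28.5 and -28.5 mm; walls 5 mm thick, 36 mm above the floor (as high as the valve) all along.
- lane_left (a point): point on the floor of the rack's +y lane, mid-width, 190 mm up the slope from the stop plate: a good place over which to release the valve. Its axes are the rack's (z vertical). The lane metal is slippery (friction about 0.22): a released valve slides down by itself.
- lane_right (a point): the same point in the rack's -y lane.
- parked_c (a point): centre (18 mm above its underside) of the flat-topped valve body already racked, same shape as the one in the cradle, lying against the stop plate in either lane; its x axis points up the slope along the lane, its z square to the lane floor. A valve resting against it has its centre 64 mm farther along this x.
- elbow_c (a point): centre (18 mm above its underside) of the brass elbow body lying against the stop in the other lane: same block, but a round 28 mm port stands 26 mm up from its top.
- tee: loose copper tee fitting, 62 mm long, 26 mm high, lying beyond the board; bystander, origin on its underside.
- nut: loose round brass collar, 38 mm across, 16 mm high, beyond the board; bystander, origin on its underside.
- tape: loose yellow tape measure, 65 x 36 x 60 mm high, at the right side; bystander, origin on its underside.
- wrench: loose wrench lying on the bench at the left side, roughly along x; bystander, origin on its underside.
- torch: loose hand torch on a green gas canister, 90 mm across, 192 mm high, at the back; bystander, origin on its underside.
Not all that is in view belongs to the job. What is shaped like the part that bears parked_c but turquoise is not meant.

How it is judged:
By the outcome, as a careful person would: the job done as asked, in the order asked, and still so for the second after the job is handed in, with the robot touching nothing.
It also fails if it takes over 53 s, if anything falls off the work surface, if the arm or the gripper's body presses on something with over 40 N, if the wrist force passes 120 N, or if a joint passes its speed limit or range.

### The arm

A 7-joint arm with a two-finger parallel gripper is mounted at the origin on the work surface. World frame = base frame: x ahead of the robot, y to its left, z up, the work surface at z = 0. Lengths are in m, angles in rad, forces in N, time in s.
With the tool pointing down it reaches from about 0.35 to 0.9 m from the base axis. Payload 8.1 kg.
Tool frame: the origin (TCP) lies at the very end of the fingers, on their centre line; the grasp point (between the pads) lies 19 mm behind it; y points along the fingers, x is the direction in which the jaws open and shut, and the axes are right-handed (so a half turn about y gives the same grasp; the last joint's range is limited). The gripper opens to 92 mm and grips with 3 to 60 N. Pads are 19 mm wide; open, the fingers measure 130 mm over their backs; the gripper's body (75 mm by 190 mm) begins 47 mm behind the grasp point.
Start: joints at [-1.392, 0.434, 0.025, 1.573, -0.012, 1.134, -0.075], TCP at [0.174, 0.6, 0.227] pointing down, gripper open.
Joint ranges: [-2.62, 2.62], [-0.44, 2.09], [-1.27, 1.32], [0.08, 2.57], [-1.32, 4.46], [0.12, 2], [-2.74, 2.74]. Speed limits (rad/s): [2.22, 2.22, 3.01, 3.01, 3.14, 3.14, 3.14].

### API

Orientations are given as a rotation vector (axis times angle).
In Python, from cell import arm, imaging gives the robot as it stands. The module is installed in compiled form; this text tells all that it offers.
- The arm moves only by the tool send_rows, never from a script. Its argument "steps" is a list of rows, each a list of 5 numbers: the opening, from 0 (shut) to 1 (fully open), then the shift along the tool's x, y, z in cm, then the turn about the tool's y in rad. In form: [[jaw, x, y, z, roll], ...]. A call has 1 to 20 rows; each row is the pose to reach, as a shift and turn from the pose commanded when the call began, along the tool's axes at that moment; what a row does not reach only later rows make up. A row lasts 1/8 s, in which the tool goes at most 62.5 mm and 10.7 degrees, less where a joint would pass 70% of its speed; a pose out of reach is approached as far as the arm can. A call with a gripper value outside its range is refused whole. The fingers move at their own pace and stop on an object; "squeeze" is the grip in N (left out, the last holds). Time passes only in rows, so rows that repeat a pose let the fingers close. It gives the time, the measured TCP pose, the force and the opening at its end, in the units of the state.
- arm.observe(): the state, without advancing time (a new reading comes with each control period).
- imaging.get_image(name): name is "scene" or "top" or "wrist"; returns the picture (420x560x3 uint8, blue, green, red); there is no depth.
- imaging.camera_params(name): a dict with "camera_matrix" (3x3 intrinsics, pixels), "position" and "orientation" of the camera in the world; the wrist camera has in their place "mount" (4x4, takes a point from camera to tool coordinates, whose origin is the TCP and whose axes are the tool frame's). Camera axes: x right, y down, z forward; pixel columns grow to the right and rows downward; lengths in m; the calibration is good to about 2 mm. A picture is of the moment at which its call begins: read the wrist's pose just before it. camera_params takes no time and is no camera call.
- arm.sign_off(): hands the job in, once; it reports no verdict.
The state is a dict: "clock": time; "joints": joint angles; "dq": joint speeds; "joint_efforts": joint torques, N m; "position": TCP position; "ee_rot": TCP orientation; "force": force on the tool from outside, world axes, zero at the start; "ft_torque": the same for the moment, N m; "width": opening from 0.0 (shut) to 1.0 (fully open).
Only numpy, scipy, OpenCV 4.12 (cv2) and the standard library are available. Lean on these libraries where they do the work, as an engineer would, in place of code of your own. Each camera call takes 0.05 s, during which the arm holds its last target.

## Working session

There is one attempt and no reset: what is moved stays moved. The work goes in short steps, Python scripts to look and compute and a tool call to move; the robot and the scene stay as the last step left them, time stands still between calls to the robot, and variables do not carry over. Pictures are saved under pics/ and viewed, and the job is handed in when it is done.

Besides the shell and the picture viewer there is one more tool, called after "Request:" as name(argument=value, ...) on one line, values as JSON. send_rows: Moves the arm, as the interface text tells. Its arguments: {"type":"object","properties":{"steps":{"type":"array","items":{"type":"array","items":{"type":"number"}}},"squeeze":{"type":"number"}},"required":["steps"]}

```bash
mkdir -p pics; ls; python3 - <<'E'
from cell import arm, imaging
import cv2,numpy as np
np.set_printoptions(precision=4,suppress=True)
print(arm.observe())
for n in("scene","top","wrist"):
    cv2.imwrite(f"pics/{n}0.png",imaging.get_image(n)); print(n,imaging.camera_params(n))
E
```

```text
pics
{'clock': 0.0, 'joints': array([-1.3916,  0.4352,  0.0249,  1.5741, -0.0116,  1.134 , -0.0751]), 'dq': array([ 0.0001, -0.0007,  0.002 , -0.0008,  0.0009,  0.0003, -0.    ]), 'joint_efforts': array([ -0.0008, -66.7856,   0.9848, -31.4466,  -0.0605,   0.0429,
         0.0002]), 'position': array([0.1737, 0.5998, 0.2259]), 'ee_rot': array([-1.3305, -0.9983,  1.0003]), 'force': array([-0.0473, -0.1806, -0.1299]), 'ft_torque': array([-0.0034, -0.0569, -0.007 ]), 'width': 1.0000503003102839}
scene {'camera_matrix': array([[472.7967,   0.    , 278.2979],
       [  0.    , 472.7967, 205.5942],
       [  0.    ,   0.    ,   1.    ]]), 'position': array([ 1.5649, -0.1913,  0.8987]), 'orientation': array([-1.8111, -1.4892,  0.7539])}
top {'camera_matrix': array([[446.2369,   0.    , 269.6202],
       [  0.    , 446.2369, 207.4296],
       [  0.    ,   0.    ,   1.    ]]), 'position': array([0.335 , 0.0085, 1.1665]), 'orientation': array([-2.1128,  2.1344, -0.217 ])}
wrist {'camera_matrix': array([[299.628 ,   0.    , 277.6296],
       [  0.    , 299.628 , 211.1459],
       [  0.    ,   0.    ,   1.    ]]), 'mount': array([[ 1.    , -0.0007, -0.0005,  0.0008],
       [ 0.0003, -0.246 ,  0.9693, -0.1581],
       [-0.0008, -0.9693, -0.246 ,  0.0658],
       [ 0.    ,  0.    ,  0.    ,  1.    ]])}
```

View pics/scene0.png

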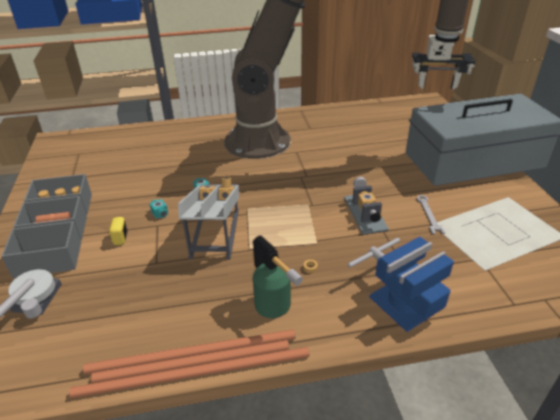

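View pics/top0.png

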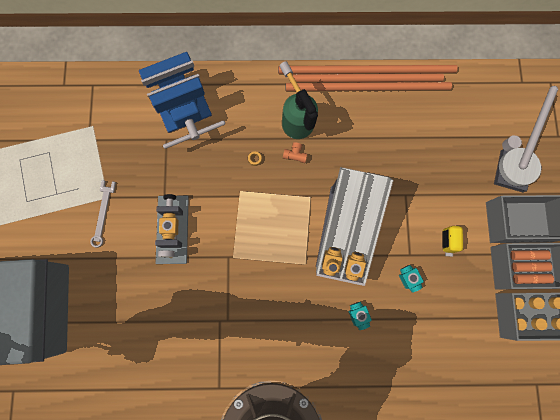

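View pics/wrist0.png

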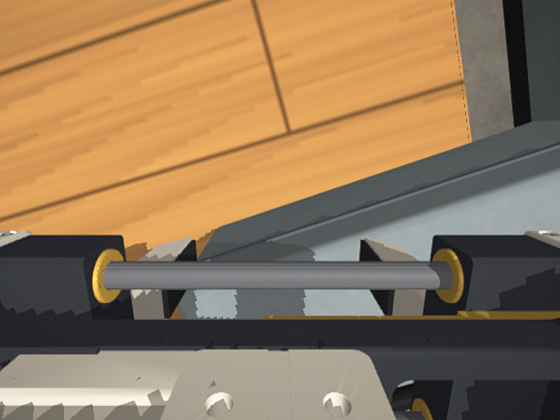

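```bash
python3 - <<'E'
import cv2
t=cv2.imread("pics/top0.png")
cv2.imwrite("pics/t_cr.png",cv2.resize(t[185:275,135:215],None,fx=6.5,fy=6.5,interpolation=cv2.INTER_CUBIC))
cv2.imwrite("pics/t_rk.png",cv2.resize(t[160:290,310:430],None,fx=4.6,fy=4.6,interpolation=cv2.INTER_CUBIC))
s=cv2.imread("pics/scene0.png")
cv2.imwrite("pics/s_cr.png",cv2.resize(s[165:265,160:400],None,fx=3.3,fy=3.3,interpolation=cv2.INTER_CUBIC))
E
```

```text
(no output)
```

View pics/t_cr.png

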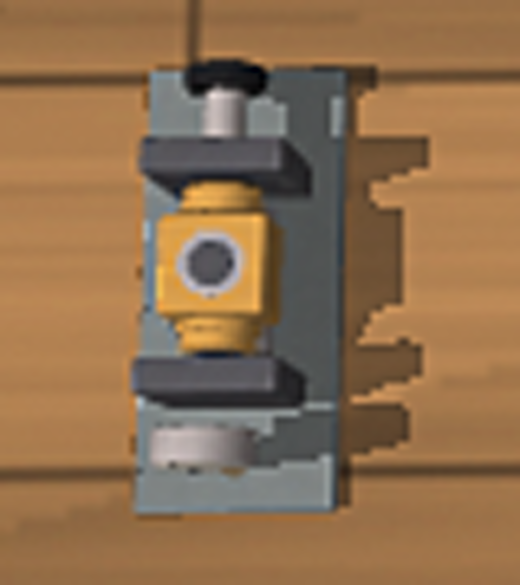

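View pics/t_rk.png

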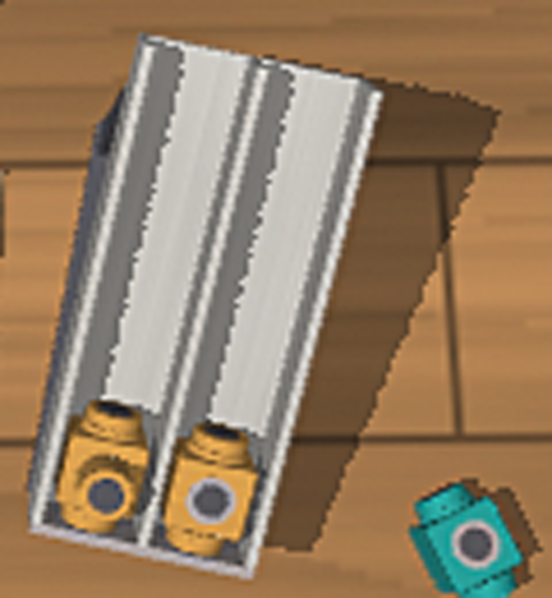

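View pics/s_cr.png

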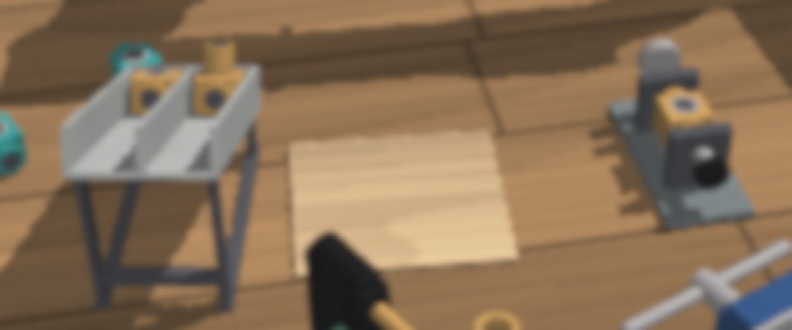

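```bash
cat > h.py <<'E'
import cv2,numpy as np
from scipy.optimize import least_squares
from scipy.spatial.transform import Rotation as R
from cell import arm, imaging
np.set_printoptions(precision=4,suppress=True)
_c={}
def cam(n):
    if n not in _c:
        p=imaging.camera_params(n); _c[n]=p
    return _c[n]
def proj(n,P,pose=None):
    p=cam(n);P=np.atleast_2d(P)
    if n=="wrist":
        pos,rv=pose; T=np.eye(4);T[:3,:3]=R.from_rotvec(rv).as_matrix();T[:3,3]=pos
        T=T@p["mount"]; Rm=T[:3,:3];t=T[:3,3]
    else: Rm=R.from_rotvec(p["orientation"]).as_matrix();t=p["position"]
    q=(P-t)@Rm; q=q@p["camera_matrix"].T
    return q[:,:2]/q[:,2:]
def tow(v,L):
    c,s=np.cos(v[2]),np.sin(v[2]); L=np.atleast_2d(np.array(L,float))
    return np.c_[v[0]+c*L[:,0]-s*L[:,1],v[1]+s*L[:,0]+c*L[:,1],L[:,2]]
def fit(obs,v0):
    # obs: list of (cam, local xyz(m), uv, pose)
    def f(v): return np.concatenate([(proj(o[0],tow(v,[o[1]]),o[3] if len(o)>3 else None)[0]-o[2]) for o in obs])
    r=least_squares(f,v0); return r.x,r.fun.reshape(-1,2)
E
python3 - <<'E'
from h import *
T=lambda u,v,ox,oy,s:np.array([u/s+ox,v/s+oy])
c=lambda u,v:T(u,v,134.5,184.5,6.5)
r=lambda u,v:T(u,v,309.5,159.5,4.6)
s=lambda u,v:T(u,v,159.5,164.5,3.3)
m=lambda *a:np.array(a)/1000
cr=[("top",m(90,40,10),c(150,72)),("top",m(90,-40,10),c(345,70)),("top",m(-90,40,10),c(135,513)),("top",m(-90,-40,10),c(338,513)),
("top",m(20,21,66),c(160,213)),("top",m(20,-21,66),c(268,213)),("top",m(-20,-21,66),c(265,314)),("top",m(-20,21,66),c(157,314)),("top",m(0,0,66),c(211,263)),
("top",m(49.5,28,70),c(145,140)),("top",m(49.5,-28,70),c(278,138)),("top",m(-35.5,28,70),c(137,358)),("top",m(-35.5,-28,70),c(273,358))]
v,e=fit(cr,[.4,.25,0]);print("cradle",v,"\n",e)
print("scene ring",proj("scene",tow(v,[m(0,0,66)])), s(686,105))
b=[("top",m(90,95,6),(240,191)),("top",m(90,-95,6),(311,197)),("top",m(-90,-95,6),(307,265)),("top",m(-90,95,6),(233,258))]
v,e=fit(b,[.4,0,0]);print("board",v,"\n",e)
rk=[("top",m(-104.2,-28.5,91.1),r(211,500)),("top",m(-115.2,28.5,114.7),r(107,495)),
("top",m(100.6,59.5,186.6),r(143,38)),("top",m(100.6,-59.5,186.6),r(382,95)),("top",m(100.6,0,186.6),r(262,60))]
v,e=fit(rk,[.4,-.17,0]);print("rack",v,"\n",e)
for p in [m(-133.2,59.5,77.6),m(-133.2,-59.5,77.6),m(-120,59.5,77.6),m(-118,59.5,82),m(-118,-59.5,82)]: print((proj("top",tow(v,p))-[309.5,159.5])*4.6)
for p in [m(100.6,59.5,186.6),m(100.6,-59.5,186.6),m(115.8,57,154),m(115.8,-57,154),m(-104.2,-28.5,91.1),m(-115.2,28.5,114.7)]: print("sc",(proj("scene",tow(v,p))-[159.5,164.5])*3.3)
E
```

```text
cradle [0.5083 0.2527 0.0039] 
 [[-0.0936 -0.3302]
 [ 0.1535 -0.4071]
 [-0.1313  0.1142]
 [-0.1987 -0.3352]
 [-0.2822  0.306 ]
 [-0.0403  0.0823]
 [ 0.0078  0.4323]
 [-0.3519  0.6644]
 [ 0.0667  0.4205]
 [-0.7687 -0.3242]
 [ 1.2106 -0.3077]
 [-0.7155 -0.044 ]
 [ 1.1374 -0.3588]]
scene ring [[366.6127 195.0672]] [367.3788 196.3182]
board [ 0.5101 -0.0115 -0.0967] 
 [[ 0.1397 -0.0664]
 [ 0.1332  0.015 ]
 [-0.5718 -0.2905]
 [ 0.3069  0.3534]]
rack [ 0.5054 -0.2015 -0.2196] 
 [[-0.0583 -0.5385]
 [-0.206  -0.522 ]
 [ 0.2872  0.7947]
 [-0.1581 -1.0166]
 [ 0.1251  1.2922]]
[[ 31.6247 518.4229]]
[[254.4436 565.9498]]
[[ 36.3076 493.7103]]
[[ 37.9685 489.4379]]
[[261.1041 536.9253]]
sc [[215.3386 125.0855]]
sc [[ 59.311  124.3109]]
sc [[213.4351 171.2646]]
sc [[ 64.9539 170.348 ]]
sc [[155.9614  70.7919]]
sc [[218.2089  42.3342]]
```

```bash
cat >> h.py <<'E'
def axes():
    o=arm.observe(); M=R.from_rotvec(o["ee_rot"]).as_matrix(); return o["position"],M,o
def delta(target,pos=None,M=None):
    p,m,o=axes(); 
    return m.T@(np.array(target)-p)*100
def yaw_of_jaw(M): return np.arctan2(M[1,0],M[0,0])
E
python3 - <<'E'
from h import *
p,M,o=axes();print(M,np.degrees(yaw_of_jaw(M)))
# move to above cradle
print(delta([.508,.253,.25]))
E
```

```text
[[ 0.2782 -0.0003 -0.9605]
 [ 0.9605 -0.0012  0.2782]
 [-0.0012 -1.     -0.0001]] 73.85004936236179
[-24.0337  -2.3544 -41.7598]
```

```bash
python3 - <<'E'
from h import *
print(delta([.56,.253,.28]))
E
```

```text
[-22.5908  -5.3557 -46.7549]
```

Request:
send_rows(steps=[[1,0,-5.4,0,0],[1,-4,-5.4,-8,0],[1,-8,-5.4,-16,-0.1],[1,-12,-5.4,-24,-0.2],[1,-15,-5.4,-31,-0.284],[1,-18,-5.4,-37,-0.284],[1,-21,-5.4,-43,-0.284],[1,-22.6,-5.4,-46.8,-0.284],[1,-22.6,-5.4,-46.8,-0.284],[1,-22.6,-5.4,-46.8,-0.284],[1,-22.6,-5.4,-46.8,-0.284]])

```text
clock: 1.52
position: [0.5611, 0.252, 0.2803]
ee_rot: [-1.209, -1.208, 1.209]
force: [-1.0, 0.2, -0.3]
width: 1.003
```

```bash
python3 - <<'E'
from h import *
p,M,o=axes();print(o["clock"],p,o["ee_rot"],np.degrees(yaw_of_jaw(M)),o["dq"],o["joints"])
im=imaging.get_image("wrist");cv2.imwrite("pics/w1.png",im)
v=[.5083,.2527,.0039]
print(proj("wrist",tow(v,[[0,0,.066],[.02,.021,.066],[.02,-.021,.066],[-.02,.021,.066],[-.02,-.021,.066],[.09,.04,.01],[-.09,-.04,.01]]),(p,o["ee_rot"])))
E
```

```text
1.525 [0.5611 0.252  0.2803] [-1.2095 -1.2081  1.2094] 89.96706756879598 [-0.0418 -0.014  -0.0461  0.0148 -0.011  -0.0003 -0.0209] [-0.6315  0.3813  0.1758  1.5291 -0.0687  1.2379  1.1246]
[[277.7921 146.1327]
 [294.9255 162.6473]
 [260.8301 162.826 ]
 [295.222  128.979 ]
 [260.1951 129.1713]
 [305.3334 207.2608]
 [247.2313  75.2535]]
```

View pics/w1.png

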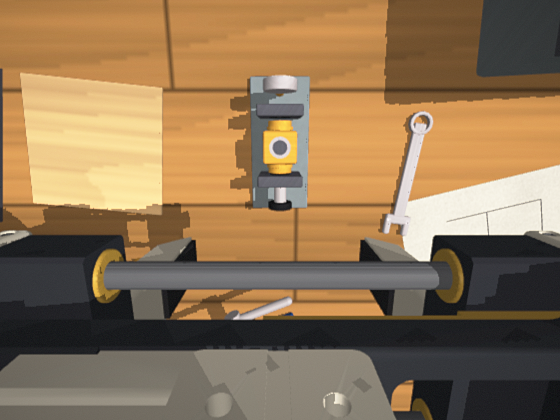

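```bash
python3 - <<'E'
import cv2
t=cv2.imread("pics/w1.png")
cv2.imwrite("pics/w1c.png",cv2.resize(t[70:215,240:320],None,fx=4.1,fy=4.1,interpolation=cv2.INTER_CUBIC))
cv2.imwrite("pics/w1v.png",cv2.resize(t[120:190,245:315],None,fx=8,fy=8,interpolation=cv2.INTER_CUBIC))
E
```

```text
(no output)
```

View pics/w1v.png

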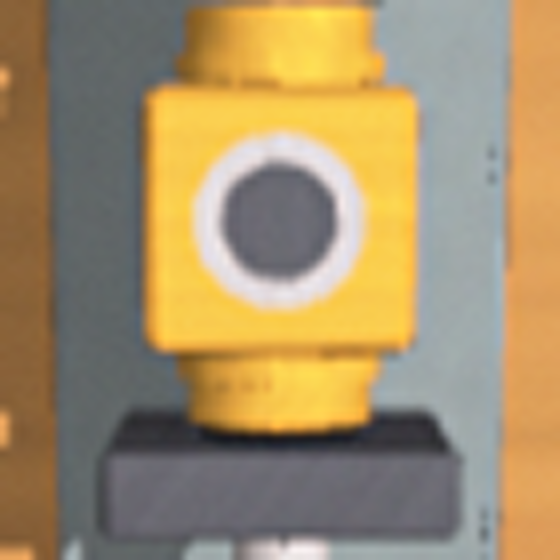

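View pics/w1c.png

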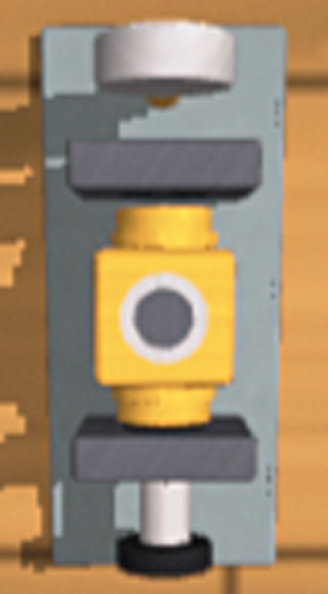

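Request:
send_rows(steps=[[1,0.25,5,2.6,0],[1,0.25,10,5.2,0],[1,0.25,15,5.2,0],[1,0.25,15,5.2,0],[1,0.25,15,5.2,0]])

```text
clock: 2.2
position: [0.5089, 0.2571, 0.1325]
ee_rot: [-1.207, -1.214, 1.21]
force: [1.0, 0.4, 0.4]
width: 1.002
```

```bash
python3 - <<'E'
from h import *
p,M,o=axes();print(o["clock"],p,o["ee_rot"],np.degrees(yaw_of_jaw(M)),abs(o["dq"]).max())
im=imaging.get_image("wrist");cv2.imwrite("pics/w2.png",im)
print(proj("wrist",tow([.5095,.2545,.0],[[0,0,.066],[.02,.021,.066],[.02,-.021,.066],[-.02,.021,.066],[-.02,-.021,.066]]),(p,o["ee_rot"])))
print(delta([.509,.2545,.029]))
E
```

```text
2.2 [0.5089 0.2571 0.1325] [-1.2075 -1.2136  1.2102] 90.2114007373247 0.017271036806066738
[[273.3379 222.5308]
 [299.6843 246.6573]
 [247.0166 246.5334]
 [300.7877 197.4991]
 [245.8454 197.3547]]
[-0.2671 10.3986  0.0838]
```

View pics/w2.png

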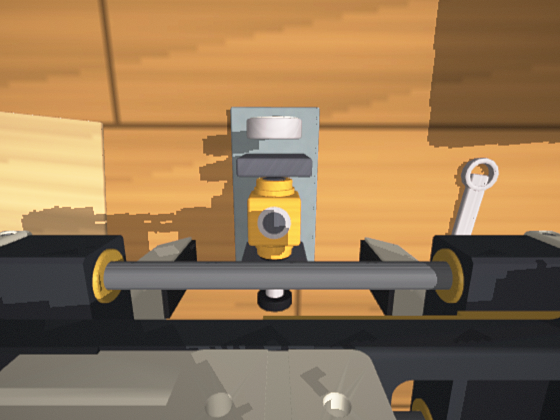

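Request:
send_rows(steps=[[1,-0.25,4,0.1,0],[1,-0.25,8,0.1,0],[1,-0.25,10.4,0.1,0],[1,-0.25,10.4,0.1,0],[0.4,-0.25,10.4,0.1,0],[0.2,-0.25,10.4,0.1,0],[0.2,-0.25,10.4,0.1,0],[0.2,-0.25,10.4,0.1,0],[0.2,-0.25,10.4,0.1,0],[0.2,-0.25,10.4,0.1,0],[0.2,-0.25,10.4,0.1,0]], squeeze=25)

```text
clock: 3.62
position: [0.5075, 0.2531, 0.0268]
ee_rot: [-1.208, -1.211, 1.211]
force: [-1.0, 0.3, 1.2]
width: 0.454
```

Request:
send_rows(steps=[[0.7,0,0,0,0],[0.7,0,0,0,0],[0.7,0,-0.7,0,0],[0.7,0,-1.3,0,0],[0.7,0,-1.3,0,0],[0.3,0,-1.3,0,0],[0.2,0,-1.3,0,0],[0.2,0,-1.3,0,0],[0.2,0,-1.3,0,0],[0.2,0,-1.3,0,0],[0.2,0,-1.3,0,0]], squeeze=25)

```text
clock: 5.0
position: [0.5074, 0.253, 0.0396]
ee_rot: [-1.208, -1.211, 1.211]
force: [-0.1, 0.1, -2.0]
width: 0.457
```

```bash
python3 - <<'E'
from h import *
p,M,o=axes();print(o["clock"],p,o["force"],o["width"],abs(o["dq"]).max())
print(delta([.5101,.03,.13]))
E
```

```text
5.0 [0.5074 0.253  0.0396] [-0.1357  0.1097 -2.033 ] 0.457240284164726 0.001569821591429471
[-22.2972  -9.0389  -0.2232]
```

Request:
send_rows(steps=[[0.2,0,-2,0,0],[0.2,0,-5,0,0],[0.2,0,-9,0,0],[0.2,-4,-9,0,0],[0.2,-9,-9,-0.2,0.1],[0.2,-14,-9,-0.2,0.15],[0.2,-19,-9,-0.2,0.22],[0.2,-23,-9,-0.2,0.22],[0.2,-25.3,-9,-0.2,0.22],[0.2,-25.3,-5,-0.2,0.22],[0.2,-25.3,-1,-0.2,0.22],[0.2,-25.3,1,-0.2,0.22],[0.2,-25.3,1.4,-0.2,0.22],[0.2,-25.3,1.4,-0.2,0.22],[0.2,-25.3,1.4,-0.2,0.22]])

```text
clock: 6.88
position: [0.5108, 0.0001, 0.0267]
ee_rot: [-1.305, -1.049, 1.046]
force: [-0.6, -0.2, -2.8]
width: 0.455
```

```bash
python3 - <<'E'
from h import *
p,M,o=axes();print(o["clock"],p,o["force"],o["width"],abs(o["dq"]).max(),yaw_of_jaw(M)-np.pi/2)
cv2.imwrite("pics/w3.png",imaging.get_image("wrist"))
im=imaging.get_image("top");cv2.imwrite("pics/t3.png",im[150:300,140:420].repeat(2,0).repeat(2,1))
E
```

```text
6.875 [0.5108 0.0001 0.0267] [-0.5598 -0.244  -2.7574] 0.4545823856704524 0.0025306388447042818 -0.217841729068176
```

View pics/w3.png

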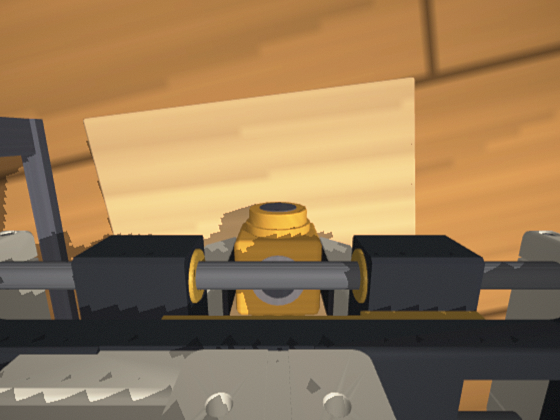

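Request:
send_rows(steps=[[0.2,0,0.5,0,0],[0.2,0,0.9,0,0],[0.2,0,1.0,0,0],[0.2,0,1.1,0,0],[0.2,0,1.1,0,0]])

```text
clock: 7.6
position: [0.5097, -0.0, 0.0155]
ee_rot: [-1.304, -1.047, 1.047]
force: [-5.7, 0.2, 14.4]
width: 0.455
```

Request:
send_rows(steps=[[0.6,0,-0.1,0,0],[0.8,0,-0.1,0,0],[1,0,-0.1,0,0],[1,0,-0.1,0,0],[1,0,-3,0,0],[1,0,-7,0,0],[1,0,-11.5,0,0.18],[1,0,-11.5,0,0.36],[1,0,-11.5,0,0.54],[1,0,-11.5,0,0.72],[1,0,-11.5,0,0.9],[1,0,-11.5,0,1.08],[1,0,-11.5,0,1.26],[1,0,-11.5,0,1.44],[1,0,-11.5,0,1.571],[1,0,-11.5,0,1.571],[1,0,-11.5,0,1.571],[1,0,-11.5,0,1.571]])

```text
clock: 9.85
position: [0.51, -0.0001, 0.1298]
ee_rot: [-1.564, 0.17, -0.17]
force: [0.7, -1.1, 0.1]
width: 0.996
```

```bash
python3 - <<'E'
from h import *
p,M,o=axes();print(o["clock"],p,o["ee_rot"],o["joints"],o["width"],abs(o["dq"]).max(),yaw_of_jaw(M))
im=imaging.get_image("wrist");cv2.imwrite("pics/w4.png",im)
cv2.imwrite("pics/w4c.png",cv2.resize(im[170:270,210:350],None,fx=5,fy=5,interpolation=cv2.INTER_CUBIC))
print(proj("wrist",tow([.5097,0,-.218],[[0,0,.042],[.02,.021,.042],[.02,-.021,.042],[-.02,.021,.042],[-.02,-.021,.042]]),(p,o["ee_rot"])))
E
```

```text
9.85 [ 0.51   -0.0001  0.1298] [-1.5639  0.1699 -0.17  ] [-0.6024  0.4103  0.6657  2.0072 -0.3393  0.834   0.0381] 0.9955119092402906 0.007485846188875664 -0.2165036142237546
[[277.3088 215.8178]
 [301.3337 191.4856]
 [300.3587 239.2085]
 [253.303  191.4571]
 [254.2356 239.1859]]
```

View pics/w4.png

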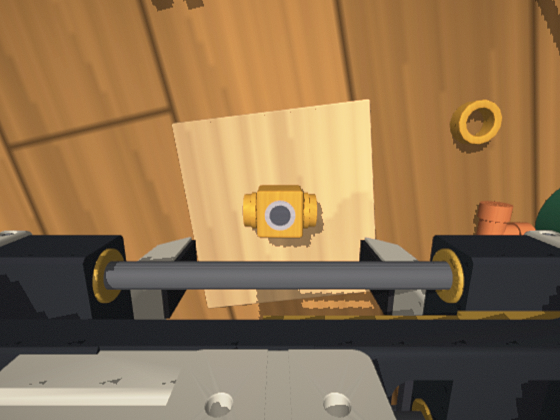

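View pics/w4c.png

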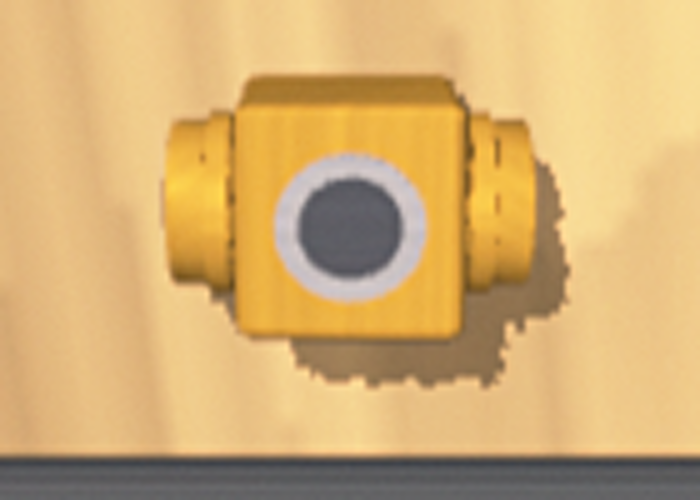

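Request:
send_rows(steps=[[1,0.2,4,0,0],[1,0.2,8,0,0],[1,0.2,10.9,0,0],[1,0.2,10.9,0,0],[0.7,0.2,10.9,0,0],[0.5,0.2,10.9,0,0],[0.5,0.2,10.9,0,0],[0.5,0.2,10.9,0,0],[0.5,0.2,10.9,0,0],[0.5,0.2,10.9,0,0]], squeeze=30)

```text
clock: 11.15
position: [0.5124, -0.0002, 0.0215]
ee_rot: [-1.563, 0.17, -0.172]
force: [-0.5, 0.5, 7.2]
width: 0.698
```

```bash
python3 - <<'E'
from h import *
p,M,o=axes();print(o["clock"],p,o["force"],o["width"]*92,abs(o["dq"]).max(),yaw_of_jaw(M))
print(M)
E
```

```text
11.15 [ 0.5124 -0.0002  0.0215] [-0.5269  0.4594  7.2072] 64.19360573865774 0.0024276496285150673 -0.21791781958053455
[[ 0.9763  0.001   0.2162]
 [-0.2162  0.0007  0.9763]
 [ 0.0009 -1.      0.0009]]
```

Request:
send_rows(steps=[[0.5,0,-1,0,0],[0.5,0,-4,0,0],[0.5,0,-9,0,0],[0.5,0,-14,0,0],[0.5,0,-19,0,0],[0.5,1,-23.8,-2,0],[0.5,3,-23.8,-7,0],[0.5,5,-23.8,-12,0],[0.5,7,-23.8,-17,0],[0.5,8.5,-23.8,-21,0],[0.5,9.1,-23.8,-22.7,0],[0.5,9.1,-23.8,-22.7,0],[0.5,9.1,-23.8,-22.7,0],[0.5,9.1,-23.8,-22.7,0]])

```text
clock: 12.9
position: [0.5519, -0.2403, 0.2587]
ee_rot: [-1.563, 0.17, -0.17]
force: [-0.1, 0.2, -2.6]
width: 0.695
```

```bash
python3 - <<'E'
from h import *
p,M,o=axes();print(o["clock"],p,o["ee_rot"],o["force"],o["width"]*92,abs(o["dq"]).max(),yaw_of_jaw(M),o["joints"])
im=imaging.get_image("wrist");cv2.imwrite("pics/w5.png",im)
im=imaging.get_image("scene");cv2.imwrite("pics/s5.png",im[60:280,130:400].repeat(2,0).repeat(2,1))
E
```

```text
12.9 [ 0.5519 -0.2403  0.2587] [-1.5633  0.1699 -0.1697] [-0.0743  0.1757 -2.5753] 63.91561266804477 0.004330555677991241 -0.21628851138749627 [-0.2104  0.4422  0.7864  1.63   -0.3307  1.2082  0.4305]
```

View pics/w5.png

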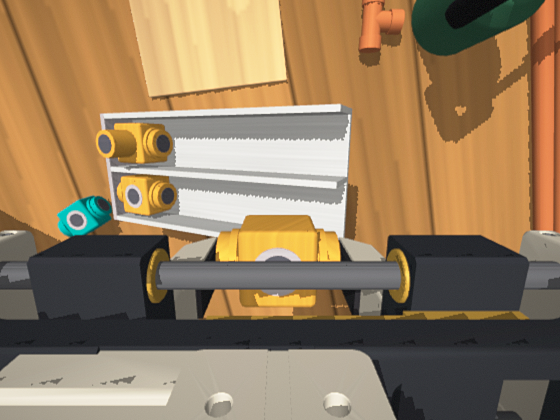

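View pics/s5.png

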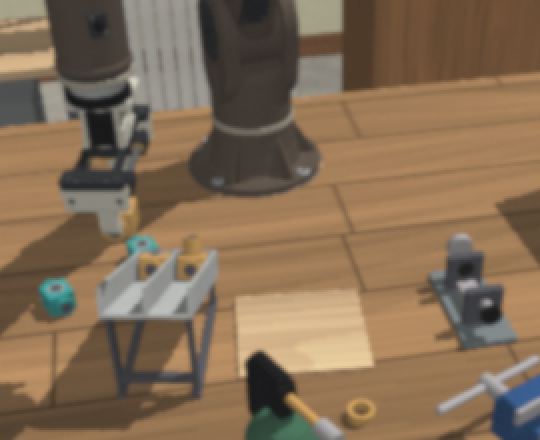

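Held valve looks level. In w5 the elbow is at (140,143), the parked flat one at (147,195), and the right lane is the lower strip. I'll refine the rack pose from this view.

```bash
python3 - <<'E'
from h import *
p,M,o=axes()
im=cv2.imread("pics/w5.png")
m=lambda *a:np.array(a)/1000
S,C=np.sin(np.radians(25)),np.cos(np.radians(25))
def loc(s,y,n): return m(-118+s*C-n*S,y,45+s*S+n*C)
v=[.5054,-.2015,-.2196]
big=cv2.resize(im[95:240,90:360],None,fx=2.9,fy=2.9,interpolation=cv2.INTER_CUBIC)
cv2.imwrite("pics/w5a.png",big)
pts={"LUtop":loc(258,59.5,36),"LUin":loc(258,54.5,36),"Mu+":loc(258,2.5,36),"Mu-":loc(258,-2.5,36),"LLtop":loc(0,59.5,36),"MidL":loc(0,0,36),"ring":loc(32,-28.5,36),"elb":loc(32,28.5,62),"floorLend":loc(258,54.5,0),"floorLin":loc(258,2.5,0),"RLin":loc(0,-54.5,36)}
ov=big.copy()
for k,q in pts.items():
    uv=(proj("wrist",tow(v,q),(p,o["ee_rot"]))[0]-[90,95]+.5)*2.9
    print(k,uv); cv2.circle(ov,tuple(int(x) for x in uv),3,(0,0,255),1)
cv2.imwrite("pics/w5b.png",ov)
E
```

```text
LUtop [732.8299  31.6259]
LUin [731.7377  52.5475]
Mu+ [721.0635 257.0164]
Mu- [720.0987 275.4979]
LLtop [43.7256 58.433 ]
MidL [ 65.0527 218.7296]
ring [131.9744 297.6747]
elb [ 48.4223 146.9282]
floorLend [760.9038  60.9614]
floorLin [750.0991 240.4874]
RLin [ 83.0329 353.8709]
```

View pics/w5b.png

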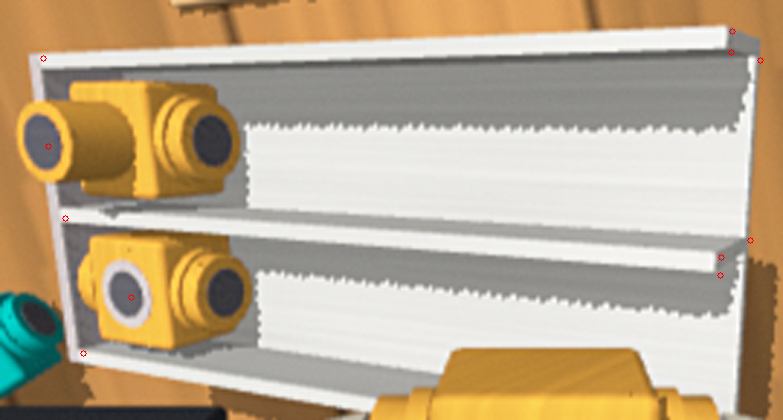

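Request:
send_rows(steps=[[0.5,0,3,0,0],[0.5,0,6,0,0],[0.5,0,8,0,0],[0.5,0,9.5,0,0],[0.5,0,10,0,0],[0.5,0,10,0,0],[0.5,0,10,0,0]])

```text
clock: 13.88
position: [0.5522, -0.242, 0.1595]
ee_rot: [-1.564, 0.17, -0.172]
force: [-0.5, -0.2, -3.1]
width: 0.695
```

```bash
python3 - <<'E'
from h import *
p,M,o=axes();print(o["clock"],p,o["ee_rot"],o["force"],o["width"]*92,abs(o["dq"]).max())
im=imaging.get_image("wrist");cv2.imwrite("pics/w6.png",im)
im=imaging.get_image("scene");cv2.imwrite("pics/s6.png",cv2.resize(im[130:270,150:290],None,fx=4,fy=4,interpolation=cv2.INTER_CUBIC))
E
```

```text
13.875 [ 0.5522 -0.242   0.1595] [-1.5643  0.1703 -0.1722] [-0.5069 -0.2309 -3.1066] 63.93871393004082 0.0015644582751401896
```

View pics/w6.png

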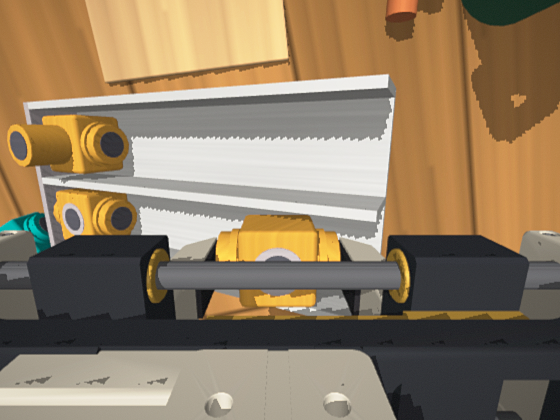

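View pics/s6.png

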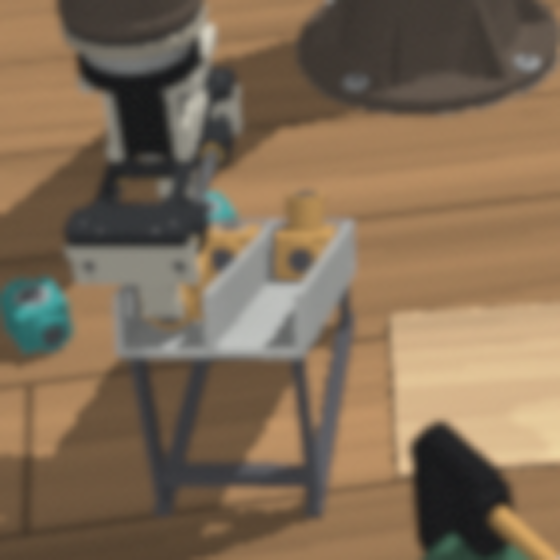

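Request:
send_rows(steps=[[0.5,0,0.1,0.15,0],[0.5,0,0.3,0.15,0],[0.5,0,0.4,0.15,0],[0.5,0,0.45,0.15,0],[0.5,0,0.45,0.15,0]])

```text
clock: 14.6
position: [0.552, -0.2404, 0.1542]
ee_rot: [-1.564, 0.171, -0.171]
force: [-0.0, -0.5, -3.1]
width: 0.696
```

Request:
send_rows(steps=[[0.5,0,0.08,0,0],[0.5,0,0.12,0,0],[0.5,0,0.12,0,0]])

```text
clock: 14.98
position: [0.5521, -0.2403, 0.1531]
ee_rot: [-1.564, 0.171, -0.171]
force: [0.6, -0.3, -2.0]
width: 0.695
```

Request:
send_rows(steps=[[0.5,0,0.06,0,0],[0.5,0,0.06,0,0]])

```text
clock: 15.22
position: [0.5521, -0.2404, 0.1527]
ee_rot: [-1.564, 0.171, -0.172]
force: [-1.0, 0.2, 1.3]
width: 0.694
```

Request:
send_rows(steps=[[0.71,0,0,0,0],[0.73,0,0,0,0],[0.75,0,0,0,0],[0.78,0,-0.1,0,0],[0.82,0,-0.5,0,0],[0.88,0,-1.2,0,0],[0.88,0,-2.5,0,0],[0.88,0,-4,0,0],[0.88,0,-6,0,0]])

```text
clock: 16.35
position: [0.5521, -0.2403, 0.2137]
ee_rot: [-1.564, 0.171, -0.171]
force: [0.3, 0.5, 0.1]
width: 0.881
```

```bash
python3 - <<'E'
from h import *
p,M,o=axes();print(o["clock"],p,o["force"],o["width"]*92)
im=imaging.get_image("wrist");cv2.imwrite("pics/w7.png",im)
E
```

```text
16.35 [ 0.5521 -0.2403  0.2137] [0.2567 0.4842 0.1407] 81.04897075207474
```

View pics/w7.png

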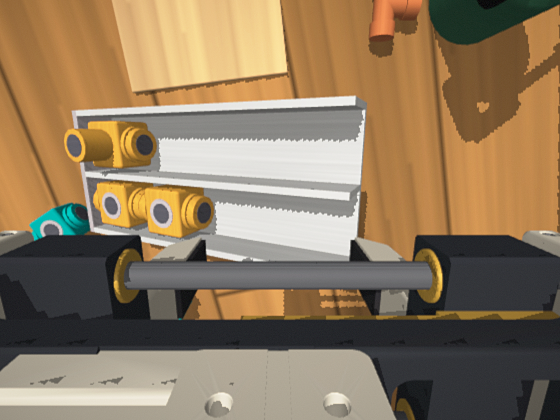

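It slid down against the parked one (ring at (162,213), neighbour at (111,206)). I'll retreat upward and away, then check.

Request:
send_rows(steps=[[0.88,0,-4,0,0],[0.88,0,-8,0,0],[0.88,0,-10,5,0],[0.88,0,-10,10,0],[0.88,0,-10,15,0],[0.88,0,-10,20,0],[0.88,0,-10,22,0],[0.88,0,-10,22,0],[0.88,0,-10,22,0],[0.88,0,-10,22,0]])

```text
clock: 17.65
position: [0.5993, -0.0278, 0.3128]
ee_rot: [-1.564, 0.173, -0.174]
force: [0.1, -0.2, -0.3]
width: 0.883
```

```bash
python3 - <<'E'
from h import *
p,M,o=axes();print(o["clock"],p,o["force"])
im=imaging.get_image("top");cv2.imwrite("pics/t8.png",im)
r=im[160:290,310:430]
cv2.imwrite("pics/t8r.png",cv2.resize(r,None,fx=4.6,fy=4.6,interpolation=cv2.INTER_CUBIC))
im=imaging.get_image("scene");cv2.imwrite("pics/s8.png",cv2.resize(im[165:265,160:260],None,fx=5.5,fy=5.5,interpolation=cv2.INTER_CUBIC))
m=lambda *a:np.array(a)/1000
S,C=np.sin(np.radians(25)),np.cos(np.radians(25))
for s in(32,96): print((proj("top",tow([.5054,-.2015,-.2196],m(-118+s*C-36*S,-28.5,45+s*S+36*C)))-[309.5,159.5])*4.6)
E
```

```text
17.65 [ 0.5993 -0.0278  0.3128] [ 0.0874 -0.2404 -0.2823]
[[210.6889 497.4691]]
[[240.3174 382.9572]]
```

View pics/t8r.png

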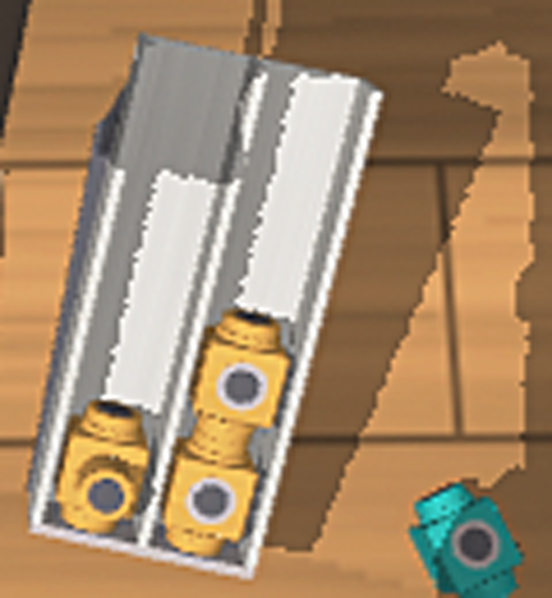

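View pics/s8.png

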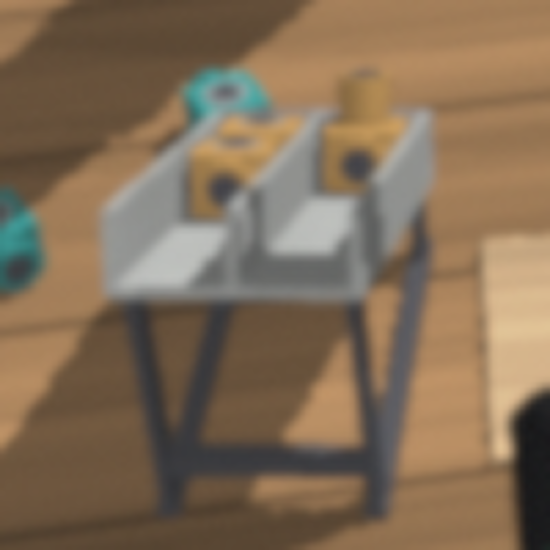

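View pics/t8.png

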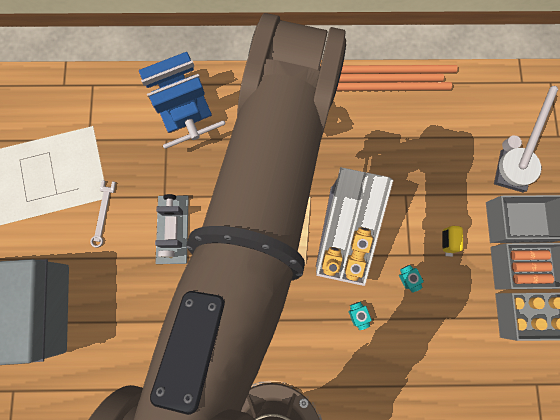

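The rings are at (240,385) and (211,500), against predicted positions of (240,383) and (211,497). The valve is flat and seated against the parked one, and the neighbours haven't moved.

```bash
python3 -c "
from cell import arm
print(arm.sign_off())"
```

```text
the job is handed in; nothing more can be done
None
```

The valve body is racked in the right lane (the rack's -y side), flat and resting against the flat-topped body at the bottom. I handed the job in at about 17.8 s.

- **Cradle to board:** I gripped the valve by its y sides. The first grip was too low for the board, so I opened, raised the fingers 13 mm and gripped again. I then set it base down on the board and let go; the tool read 14 N when it touched.
- **Regrip and release:** I turned the gripper a quarter turn and took the valve by its two ends (64 mm measured). I lowered it into the lane until the uphill port just touched the floor, then opened slowly and it slid down by itself. The tool cannot tilt, so the valve was held level and tipped about 25° (about 12 mm down at its centre) onto the sloped floor as it was released.
- **Final checks:** In the top view the two valves sit about 0.6 pixel from where a valve at the stop and one 64 mm above it should appear. The elbow, parked valve, turquoise parts, wrench and tape look unmoved. The gripper is clear, and the force reading is about zero.
- **Not fully confirmed:** In the last top view the arm hid the torch, tee, collar and most of the board. Earlier wrist views showed nothing disturbed there. The wrist and top cameras disagreed by about 2 mm, so I aimed between them.

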